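Return the red-wood trier to its bench rest

ROBOT

A 6-joint arm with a two-finger parallel gripper is mounted at the origin on the work surface. World frame = base frame: x ahead of the robot, y to its left, z up, the work surface at z = 0. Lengths are in mm, angles in rad, forces in N, time in s.
With the tool pointing down it reaches from about 400 to 925 mm from the base axis. Payload 12.5 kg.
Tool frame: the origin (TCP) lies between the finger pads; the fingertips stand 11 mm ahead of it and the grasp point (between the pads) lies 8 mm behind it (env.tip_extent is the distance from the TCP to the fingertips, in mm); x points along the fingers, z is the direction in which the jaws open and shut, and the axes are right-handed (so a half turn about x gives the same grasp; the last joint's range is limited). The gripper opens to 95 mm and grips with 3 to 60 N. Pads are 20 mm wide; open, the fingers measure 119 mm over their backs; the gripper's body (75 mm by 180 mm) begins 59 mm behind the grasp point.
Start: joints at [-1.364, 0.491, 1.559, -0, 1.092, -0.106], TCP at [192.351, -594.684, 202.461] pointing down, gripper open.
Joint ranges: [-3.1, 3.1], [-0.84, 2.19], [0.05, 2.79], [-1.13, 4.28], [0.06, 2.93], [-2.69, 2.69]. Speed limits (rad/s): [2.22, 2.22, 2.79, 3.14, 3.14, 3.14].

INTERFACE

Orientations are given as [roll, pitch, yaw] about the fixed x, y, z axes, in that order (R = Rz(yaw) Ry(pitch) Rx(roll)).
In Python, from cell import status, imaging, env gives the robot as it stands. The module is installed in compiled form; this text tells all that it offers.
- The arm moves only by the tool apply_moves, never from a script. Its argument "increments" is a list of rows, each a list of 5 numbers: the closure, from 0 (fully open) to 1 (shut), then the shift along the tool's x, y, z in mm, then the turn about the tool's x in degrees. A call has 1 to 10 rows; each row shifts and turns the commanded pose from where the row before left it, along the tool's axes as they then stand; what a row does not reach is not made up. A row lasts 1/10 s, in which the tool goes at most 50 mm and 8.59 degrees, less where a joint would pass 70% of its speed; a pose out of reach is approached as far as the arm can. A call with a gripper value outside its range is refused whole. The fingers move at their own pace and stop on an object; the grip force is fixed at half the most. Time passes only in rows, so rows that do not move let the fingers close. It gives the time, the measured TCP pose, the force and the opening at its end, in the units of the state.
- status.state(): the state, without advancing time (a new reading comes with each control period).
- imaging.read_camera(name): name is "scene" or "top" or "wrist"; returns a dict with "pixels" (384x512x3 uint8, red, green, blue), "fovy" (degrees; the focal length in pixels is half the picture's height over the tangent of half this angle, whatever the lens; pixels are square), "cx", "cy" (the principal point, pixels), "R" (3x3) and "t" (3): a world point X has camera coordinates R X + t. Camera axes: x right, y down, z forward; pixel columns grow to the right and rows downward; lengths in mm; the calibration is good to about 2 mm. A picture is of the moment at which its call begins. There is no depth.
- env.job_done(): hands the job in, once; it reports no verdict.
The state is a dict: "t": time; "joints": joint angles; "qvel": joint speeds; "tau": joint torques, N m; "eef_pos": TCP position; "tcp_rot": TCP orientation; "ft_force": force on the tool from outside, world axes, zero at the start; "moment": the same for the moment, N m; "opening": opening from 0.0 (shut) to 1.0 (fully open).
Only numpy, scipy, OpenCV 4.12 (cv2) and the standard library are available. Lean on these libraries where they do the work, as an engineer would, in place of code of your own. Each camera call takes 0.05 s, during which the arm holds its last target. There are 200 camera calls.

TASK

Lay the trier (roaster's sampling scoop) with the red-brown wooden handle across the two brass saddles of the black bench rest, in line with the rest, its brass collar midway between the two posts; either end may point forward. Set it down gently, lying level between the prongs of both saddles, let go, and leave the black-handled trier and the amber jar where they stand.

Things in the scene. Friction and masses are not known exactly. Their poses are not given: they have to be found in the camera images.
- trier_mid (a point): Centre (half-way up) of the brass collar of the trier with the red-brown wooden handle. A straight bar lying flat on the bench, 257 mm long, 24 mm wide, its flat underside 12 mm below this point. x axis runs along the bar, z up. Wooden handle (24 mm high) from -132 to -20 mm in x, brass collar (24 x 24 mm, 40 mm long, the place to grip, near its balance point) from -20 to +20 mm, open steel trough (18 mm high) from +20 to +125 mm. 0.15 to 0.31 kg.
- rest: Fixed black and brass bench rest; origin at the centre of its base's underside, on the bench. Black base plate 160 x 90 x 12 mm (x, y, z). Two posts at x = -55 and +55 mm carry brass saddles, flat tops 100 mm above the bench, 12 mm wide along x; at each saddle's ends two prongs rise 14 mm more, the clear gap between them 46 mm (y = -23 to +23 mm). The laid bar runs along the rest's x axis over both saddles. Between the posts there is only air above the base plate.
- black_trier_mid (a point): Centre of the brass collar of a second trier, the same in size and shape but with a black handle. To be left alone.
- jar: Amber glass jar with a white cap, 64 mm across and 100 mm high, standing towards the far side of the bench; origin at the centre of its underside. To be left alone.
Mind the look-alikes: they are no part of the job. Leave any blue or purple look-alike of the rest alone.

How it is judged (in metres and radians):
At the end, for the whole second after the job is handed in: Red-wood trier at rest, level (5 degrees) on both saddles, collar centre within 20 mm lengthwise and 15 mm crosswise of the rest's middle, 107 to 117 mm above the bench, in line within 10 degrees (either way round); black-handled trier and jar within 20 mm of their starts (x of trier_mid in the frame of rest between -0.02 and 0.02 m and y of trier_mid in the frame of rest between -0.015 and 0.015 m and z of trier_mid in the frame of rest between 0.107 and 0.117 m and angle between the x axis of trier_mid and the x axis of rest, either way round below 0.18 rad and angle between trier_mid's own z axis and vertical below 0.1 rad and linear speed of trier below 0.02 m/s and distance of each of black_trier_mid, jar from where it was at the start of the episode below 0.02 m); the robot touches nothing.
It fails at once if the black-handled trier is moved more than 20 mm (distance of black_trier_mid from where it was at the start of the episode above 0.02 m).
It fails at once if the amber jar is moved more than 20 mm (distance of jar from where it was at the start of the episode above 0.02 m).
It fails at once if the trier is dropped or pressed hard on the rest (over 45 N) (contact force between trier and rest above 45 N).
It also fails if it takes over 40 s, if anything falls off the work surface, if the arm or the gripper's body presses on something with over 40 N, if the wrist force passes 120 N, or if a joint passes its speed limit or range.

## Working session

There is one attempt and no reset: what is moved stays moved. The work goes in short steps, Python scripts to look and compute and a tool call to move; the robot and the scene stay as the last step left them, time stands still between calls to the robot, and variables do not carry over. Pictures are saved under pics/ and viewed, about 8 in all and at most 12, crops included, and the job is handed in when it is done.

Besides the shell and the picture viewer there is one more tool, called after "Emit:" as name(argument=value, ...), one argument or row to a line, values as JSON. apply_moves: Moves the arm, as the interface text tells. Its arguments: {"type":"object","properties":{"increments":{"type":"array"}},"required":["increments"]}

```bash
mkdir -p pics
cat > h.py <<'E'
from cell import status, imaging, env
import numpy as np, cv2
def snap(n,f):
    c=imaging.read_camera(n); cv2.imwrite(f,c["pixels"][:,:,::-1]); return c
def ray(c,u,v,z):
    f=c["pixels"].shape[0]/2/np.tan(np.radians(c["fovy"])/2)
    R=np.array(c["R"]);t=np.array(c["t"]); o=-R.T@t
    d=R.T@np.array([(u-c["cx"])/f,(v-c["cy"])/f,1]); return o+d*(z-o[2])/d[2]
E
python3 - <<'E'
from h import *
import pickle
D={}
for n in("top","scene"):
    c=snap(n,f"pics/{n}0.png"); D[n]=c; print(n,c["fovy"],c["cx"],c["cy"],-np.array(c["R"]).T@np.array(c["t"]))
pickle.dump(D,open("c0.pkl","wb"))
print(status.state())
E
```

```text
top 57.66338672807926 256.4805521004692 183.86777169755953 [477.21322441 -40.69876154 857.59105139]
scene 45.14272171840637 254.04362654661387 195.0050243002619 [1179.26005691  503.88930174  732.70874826]
{'t': 0.1, 'joints': array([-1.36359770e+00,  4.91540705e-01,  1.55935751e+00,  1.06410485e-05,
        1.09174190e+00, -1.05564677e-01]), 'qvel': array([ 0.00068881, -0.00245937, -0.00116666, -0.00148874,  0.00079133,
       -0.00015967]), 'tau': array([ 2.79774787e-03, -6.13622904e+01, -2.58605307e+01,  6.94000209e-02,
        4.69980575e-02, -6.46603053e-05]), 'eef_pos': array([ 192.30484311, -594.44585998,  201.90514006]), 'tcp_rot': array([3.02701779, 1.56974883, 1.76897986]), 'ft_force': array([0.41513677, 0.12928541, 0.31652249]), 'moment': array([-0.02662302,  0.0027478 , -0.03294752]), 'opening': 0.9987945875602853}
```

View pics/top0.png

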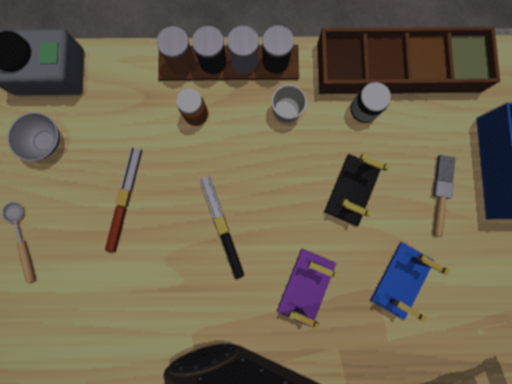

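View pics/scene0.png

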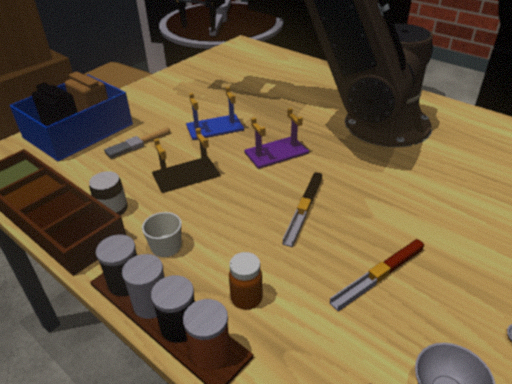

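Top view: red-brown-handled trier spans (137,149)–(111,250) with its collar near (125,197). The black-handled one is at (222,228). Rest candidates are black (355,190), purple (307,287) and blue (403,282), and the black one fits. I'll confirm with an enlarged crop.

Run:
```python
import cv2,numpy as np
a=cv2.imread("pics/top0.png")
A=cv2.resize(a[140:260,95:155],None,fx=5,fy=5,interpolation=cv2.INTER_CUBIC)
B=cv2.resize(a[145:235,315:395],None,fx=6,fy=6,interpolation=cv2.INTER_CUBIC)
B=cv2.copyMakeBorder(B,0,60,0,0,cv2.BORDER_CONSTANT)
o=np.clip(np.hstack([A,B]).astype(float)*1.5,0,255).astype(np.uint8)
for k in range(0,600,50):
    cv2.line(o,(0,k),(4,k),(0,255,0),1); cv2.line(o,(300,k),(304,k),(0,255,0),1)
cv2.imwrite("pics/crop1.png",o);print(o.shape)
```

```text
(600, 780, 3)
```

View pics/crop1.png

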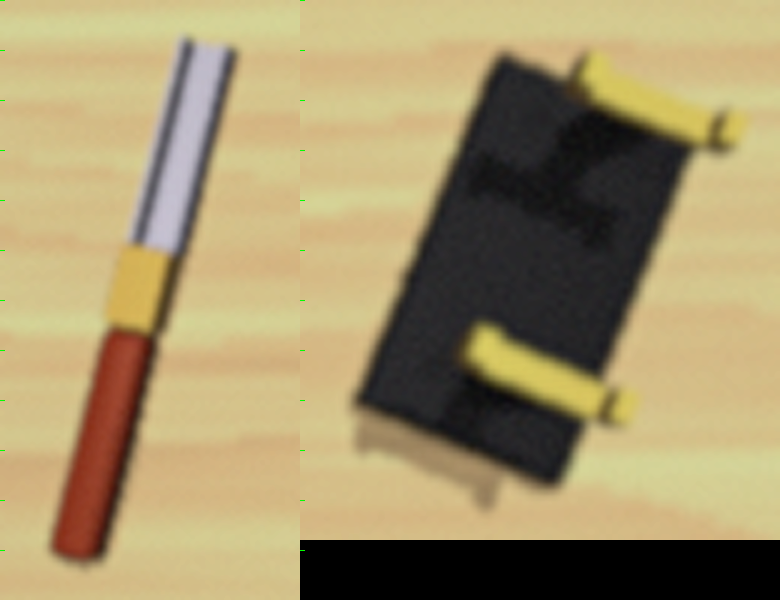

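The crop confirms the red-brown-handled trier and the black rest (black base, brass saddles). Now the positions.

```bash
cat > p.py <<'E'
from h import *
import pickle
D=pickle.load(open("c0.pkl","rb"));c=D["top"]
A=lambda x,y,z: ray(c,95+(x+.5)/5-.5,140+(y+.5)/5-.5,z)
B=lambda x,y,z: ray(c,315+(x-300+.5)/6-.5,145+(y+.5)/6-.5,z)
k=A(140,288,24);t=A(209,45,18);h=A(80,552,20)
print("collar",k,"tip",t,"hend",h,"len",np.linalg.norm((t-h)[:2]),"yaw",np.degrees(np.arctan2(*(t-h)[1::-1])))
cs=np.array([B(x,y,12) for x,y in((505,55),(692,145),(557,487),(360,405))])
print("rest",cs.mean(0)); e=(cs[0]+cs[1]-cs[2]-cs[3])/2; print("len",np.linalg.norm(e),"yaw",np.degrees(np.arctan2(e[1],e[0])), np.linalg.norm(cs[0]-cs[1]))
s1=(B(585,72,107)+B(735,130,107))/2; s2=(B(478,340,107)+B(625,405,107))/2
d=s1-s2;print("saddles",s1,s2,(s1+s2)/2,np.linalg.norm(d),np.degrees(np.arctan2(d[1],d[0])))
from scipy.spatial.transform import Rotation as Ro
s=status.state();R=Ro.from_euler("xyz",s["tcp_rot"]).as_matrix();print(R.round(3),s["eef_pos"])
E
python3 p.py
```

```text
collar [554.36080489 273.29806333  24.        ] tip [674.12447516 246.01611095  18.        ] hend [430.1330498  298.62262168  20.        ] len 249.59819835797555 yaw -12.167174383989787
rest [ 566.84358568 -282.37078528   12.        ]
len 154.69576246110134 yaw -24.36324639018686 84.44236009497284
saddles [ 618.66083635 -306.07301296  107.        ] [ 520.061745   -261.51969716  107.        ] [ 569.36129067 -283.79635506  107.        ] 108.19786856564336 -24.31646686050716
[[-0.     0.951  0.308]
 [ 0.001  0.308 -0.951]
 [-1.     0.    -0.001]] [ 192.30484311 -594.44585998  201.90514006]
```

Emit:
apply_moves(
  increments=[
    [0, -5, 42, -17, 0],
    [0, -5, 42, -17, 0],
    [0, -5, 42, -17, 0],
    [0, -5, 42, -17, 0],
    [0, -5, 42, -17, 0],
    [0, -5, 42, -17, 0],
    [0, -5, 42, -17, 0],
    [0, -5, 42, -17, 0],
    [0, -5, 42, -17, 0],
    [0, -5, 42, -17, 0],
  ],
)

```text
t: 1.1
eef_pos: [540.8, -302.2, 252.4]
tcp_rot: [-2.195, 1.57, 2.83]
ft_force: [0.7, -0.6, 0.0]
opening: 1.002
```

Emit:
apply_moves(
  increments=[
    [0, 0, 0, 0, -8.5],
    [0, 0, 0, 0, -8.5],
    [0, 0, 0, 0, -8.5],
    [0, 0, 0, 0, -8.5],
    [0, 0, 0, 0, -8.5],
    [0, 0, 0, 0, -8.5],
    [0, 0, 0, 0, -8.5],
    [0, 0, 0, 0, -8.5],
    [0, 0, 0, 0, -8.5],
    [0, 0, 0, 0, -8.5],
  ],
)

```text
t: 2.1
eef_pos: [539.5, -303.6, 252.1]
tcp_rot: [2.417, 1.57, 2.648]
ft_force: [-0.9, 0.9, 0.3]
opening: 0.999
```

Emit:
apply_moves(
  increments=[
    [0, 0, 0, 0, -8.5],
    [0, 0, 0, 0, -8.5],
    [0, 0, 0, 0, -8.5],
    [0, 0, 0, 0, -8.5],
    [0, 0, 0, 0, -8.5],
    [0, 0, 0, 0, -8.5],
    [0, 0, 0, 0, -1.7],
    [0, 0, 0, 0, 0],
  ],
)

```text
t: 2.9
eef_pos: [539.6, -303.6, 252.2]
tcp_rot: [1.459, 1.57, 2.602]
ft_force: [0.1, 0.0, 0.6]
opening: 1.001
```

```bash
cat > st.py <<'E'
from h import *
import sys,pickle
from scipy.spatial.transform import Rotation as Ro
s=status.state();R=Ro.from_euler("xyz",s["tcp_rot"]).as_matrix()
print(R.round(3).tolist(),s["eef_pos"].round(1),"jawyaw",np.degrees(np.arctan2(R[1,2],R[0,2])).round(2),"q",s["joints"].round(2),s["t"],s["ft_force"].round(1),s["opening"])
for a in sys.argv[1:]:
    n,f=a.split(":"); c=snap(n,f"pics/{f}.png"); pickle.dump(c,open(f+".pkl","wb"))
    cv2.imwrite(f"pics/{f}.png",cv2.resize(c["pixels"][:,:,::-1],None,fx=1.5,fy=1.5))
E
python3 st.py wrist:w1
```

```text
[[-0.0, -0.91, 0.415], [0.0, 0.415, 0.91], [-1.0, 0.0, 0.0]] [ 539.6 -303.6  252.2] jawyaw 65.47 q [-0.62  0.44  1.51 -0.    1.19 -1.76] 2.9 [0.1 0.  0.6] 1.0009451645691323
```

View pics/w1.png

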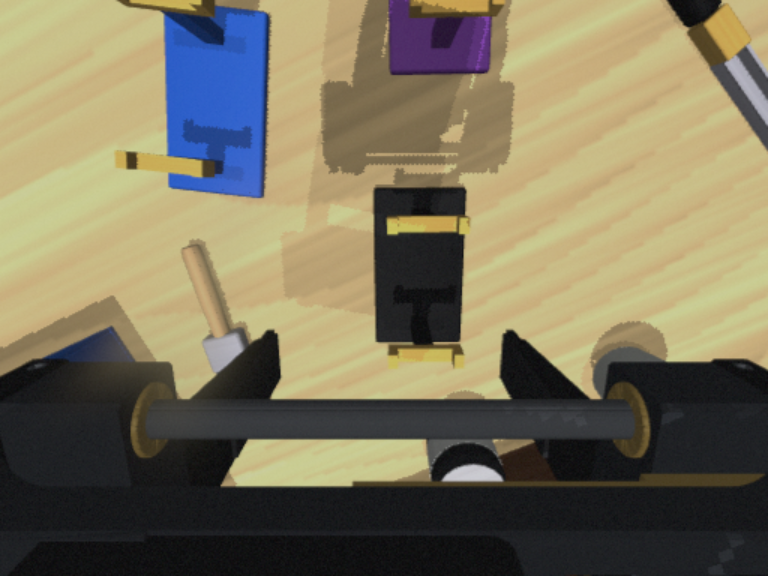

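Wrist view: black rest base corners at (376,188),(466,187),(461,341),(375,341), with saddles across (388–470,226) and (388–463,357), all in 1.5x pixels.

Run:
```python
from h import *
import pickle
c=pickle.load(open("w1.pkl","rb"));B=lambda x,y,z: ray(c,(x+.5)/1.5-.5,(y+.5)/1.5-.5,z)
print(c["fovy"],-np.array(c["R"]).T@c["t"])
cs=np.array([B(x,y,12) for x,y in((376,188),(466,187),(461,341),(375,341))])
e=(cs[2]+cs[3]-cs[0]-cs[1])/2
print(cs.mean(0),np.linalg.norm(e),np.degrees(np.arctan2(e[1],e[0])),np.linalg.norm(cs[0]-cs[1]))
s1=(B(388,226,107)+B(469,226,107))/2; s2=(B(388,357,107)+B(463,357,107))/2
d=s2-s1;print(s1,s2,(s1+s2)/2,np.linalg.norm(d),np.degrees(np.arctan2(d[1],d[0])))
```

```text
67.82294587884996 [ 472.53024585 -271.83435609  435.79570164]
[ 568.40055365 -282.50906285   12.        ] 158.07470997524632 -24.61204445240119 86.52127030237733
[ 519.76345087 -260.74022578  107.        ] [ 618.30582465 -305.68292524  107.        ] [ 569.03463776 -283.21157551  107.        ] 108.30718196823841 -24.516536587655267
```

Emit:
apply_moves(
  increments=[
    [0, 0, 19, 44, 0],
    [0, 0, 19, 44, 0],
    [0, 0, 19, 44, 0],
    [0, 0, 19, 44, 0],
    [0, 0, 19, 44, 0],
    [0, 0, 19, 44, 0],
    [0, 0, 19, 44, 0],
    [0, 0, 19, 44, 0],
    [0, 0, 19, 44, 0],
    [0, 0, 19, 44, 0],
  ],
)

```text
t: 3.95
eef_pos: [547.9, 177.5, 252.6]
tcp_rot: [-1.279, 1.57, -0.137]
ft_force: [1.2, -0.1, 0.0]
opening: 1.002
```

Emit:
apply_moves(
  increments=[
    [0, 0, 19, 44, 0],
    [0, 0, 19, 44, 0],
    [0, 0, 0, 0, -6.2],
    [0, 0, 0, 0, -6.2],
    [0, 0, 0, 0, 0],
  ],
)

```text
t: 4.45
eef_pos: [549.7, 271.8, 252.2]
tcp_rot: [2.427, 1.57, -2.494]
ft_force: [-0.2, -0.4, -0.8]
opening: 1.004
```

```bash
python3 st.py wrist:w2
```

```text
[[-0.0, -0.978, 0.208], [-0.0, 0.208, 0.978], [-1.0, 0.0, -0.0]] [549.7 271.8 252.2] jawyaw 78.0 q [ 0.35  0.43  1.52 -0.    1.19 -1.01] 4.45 [-0.2 -0.4 -0.8] 1.0043904865537117
```

View pics/w2.png

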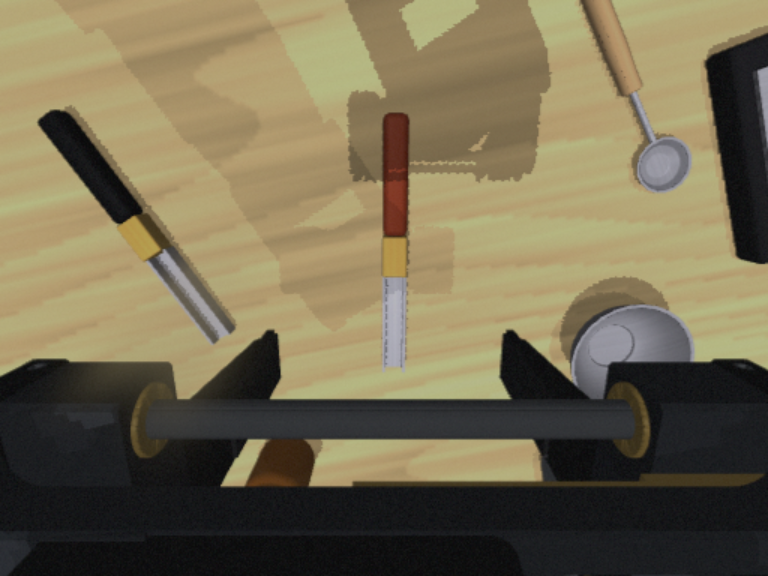

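Wrist view: red trier upright in the image, with collar corners (383,237)–(407,276), handle end (396,115) and tip (395,369). I'll work out the offset and check the clearance to the jar and bowl.

Run:
```python
from h import *
import pickle
c=pickle.load(open("w2.pkl","rb"));B=lambda x,y,z: ray(c,(x+.5)/1.5-.5,(y+.5)/1.5-.5,z)
k=B(394.7,256.5,24);h=B(396,114,20);t=B(395,369,18);d=t-h
print("collar",k,h,t,np.linalg.norm(d),"yaw",np.degrees(np.arctan2(d[1],d[0])))
h2=B(395.5,238,24)-B(395.5,275,24);print(np.linalg.norm(h2))
E=np.array([551.5,271.8]) if 0 else np.array([549.7,271.8])
dd=k[:2]-E; print("dy,dz tool",dd@[-.978,.208],dd@[.208,.978])
b=np.mean([B(572,345,40),B(694,345,40)],0);print("bowl",b,B(632,307,40))
T=pickle.load(open("c0.pkl","rb"))["top"];j=ray(T,189,99,100)
for n,p in(("jar",j),("bowl",b),("bowlT",ray(T,35,136,40))):
    q=p[:2]-k[:2];print(n,p,"along bar",q@[.978,-.208],"along jaw",q@[.208,.978])
```

```text
collar [554.53401676 276.66740245  24.        ] [427.80812899 304.53849841  20.        ] [674.56863541 251.84410895  18.        ] 252.3320158247872 yaw -12.054155929423027
36.57990799475061
dy,dz tool -3.7152486801697835 5.765795086047935
bowl [688.05551411 490.0908747   40.        ] [647.97182968 491.53886679  40.        ]
jar [767.85560943 103.07304207 100.        ] along bar 244.73614459513666 along jaw -125.4043931780054
bowl [688.05551411 490.0908747   40.        ] along bar 86.19194217998789 along jaw 236.50062730251318
bowlT [702.53730526 481.72248286  40.        ] along bar 102.09575942741493 along jaw 231.3285526396445
```

Emit:
apply_moves(
  increments=[
    [0, 30, -4, 4.5, 0],
    [0, 40, 0, 0, 0],
    [0, 40, 0, 0, 0],
    [0, 40, 0, 0, 0],
    [0, 30, 0, 0, 0],
    [0, 20, 0, 0, 0],
    [0, 15, 0, 0, 0],
    [0, 10, 0, 0, 0],
    [0, 5, 0, 0, 0],
    [0, 0, 0, 0, 0],
  ],
)

```text
t: 5.5
eef_pos: [554.9, 274.9, 22.4]
tcp_rot: [-1.901, 1.571, -0.541]
ft_force: [-0.4, 0.1, 0.3]
opening: 0.997
```

```bash
python3 st.py wrist:w3
```

```text
[[0.0, -0.978, 0.208], [-0.0, 0.208, 0.978], [-1.0, -0.0, -0.0]] [554.9 274.9  22.4] jawyaw 77.97 q [ 0.35  0.7   1.72 -0.    0.72 -1.01] 5.5 [-0.4  0.1  0.3] 0.9971936174806318
```

View pics/w3.png

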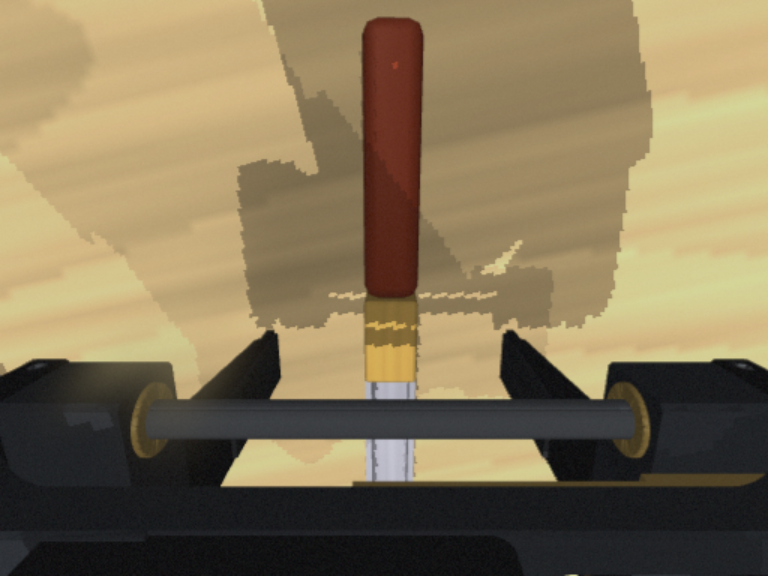

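Wrist close view: collar spans (365,297)–(416,382) between the open fingers, centred at (391,340).

Run:
```python
from h import *
import pickle
c=pickle.load(open("w3.pkl","rb"));B=lambda x,y,z: ray(c,(x+.5)/1.5-.5,(y+.5)/1.5-.5,z)
a=B(391,297,24);b=B(391,381.5,24);k=(a+b)/2;d=b-a
print(k,np.linalg.norm(d)); h=B(393,18,18);print(h,np.linalg.norm(h-k))
dd=k[:2]-[554.9,274.9]; print("dy,dz",dd@[-.978,.208],dd@[.208,.978])
```

```text
[554.278538  276.5039038  24.       ] 41.132841789737654
[426.18309956 304.62767536  18.        ] 131.28361617390766
dy,dz 0.9414018223601645 1.4393538166715
```

Emit:
apply_moves(
  increments=[
    [0, 5, 0.5, 1.5, 0],
    [0, 2.5, 0, 0, 0],
    [1, 0, 0, 0, 0],
    [1, 0, 0, 0, 0],
    [1, 0, 0, 0, 0],
    [1, 0, 0, 0, 0],
    [1, 0, 0, 0, 0],
    [1, 0, 0, 0, 0],
    [1, 0, 0, 0, 0],
    [1, 0, 0, 0, 0],
  ],
)

```text
t: 6.55
eef_pos: [554.6, 276.5, 14.9]
tcp_rot: [-2.31, 1.571, -0.949]
ft_force: [0.1, 0.2, -0.2]
opening: 0.382
```

Emit:
apply_moves(
  increments=[
    [1, 0, 0, 0, 0],
    [1, 0, 0, 0, 0],
    [1, -5, 0, 0, 0],
    [1, -10, 0, 0, 0],
    [1, -15, 0, 0, 0],
    [1, -20, 0, 0, 0],
    [1, 0, 0, 0, 0],
  ],
)

```text
t: 7.25
eef_pos: [556.0, 277.0, 68.3]
tcp_rot: [-1.024, 1.566, 0.338]
ft_force: [0.7, -0.4, 1.0]
opening: 0.004
```

```bash
python3 st.py wrist:w4
```

```text
[[0.005, -0.978, 0.207], [0.002, 0.207, 0.978], [-1.0, -0.004, 0.003]] [556.  277.   68.3] jawyaw 78.03 q [ 0.36  0.64  1.7  -0.    0.8  -1.01] 7.25 [ 0.7 -0.4  1. ] 0.003955720636014394
```

View pics/w4.png

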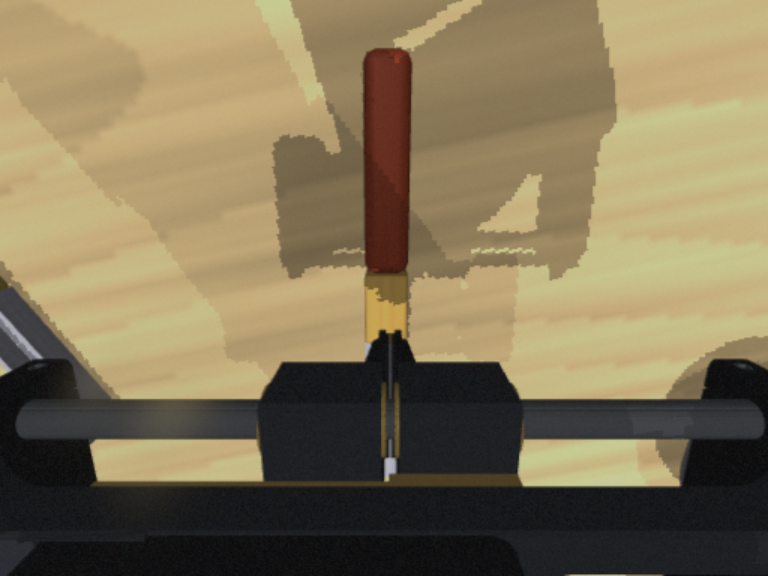

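The grip missed: the fingers are shut (0.004) and the bar is still on the bench. I lifted before the fingers had closed on it. Reopening for another look.

Emit:
apply_moves(
  increments=[
    [0, 0, 0, 0, 0],
    [0, 0, 0, 0, 0],
    [0, 0, 0, 0, 0],
    [0, 0, 0, 0, 0],
    [0, 0, 0, 0, 0],
    [0, 0, 0, 0, 0],
    [0, 0, 0, 0, 0],
    [0, 0, 0, 0, 0],
    [0, 0, 0, 0, 0],
    [0, 0, 0, 0, 0],
  ],
)

```text
t: 8.3
eef_pos: [554.6, 276.5, 64.9]
tcp_rot: [-2.572, 1.571, -1.21]
ft_force: [-0.8, 0.2, -0.0]
opening: 0.787
```

```bash
python3 st.py wrist:w5
```

```text
[[0.0, -0.978, 0.208], [-0.0, 0.208, 0.978], [-1.0, -0.0, -0.0]] [554.6 276.5  64.9] jawyaw 78.02 q [ 0.36  0.64  1.7  -0.    0.8  -1.01] 8.3 [-0.8  0.2 -0. ] 0.7873564199366725
```

View pics/w5.png

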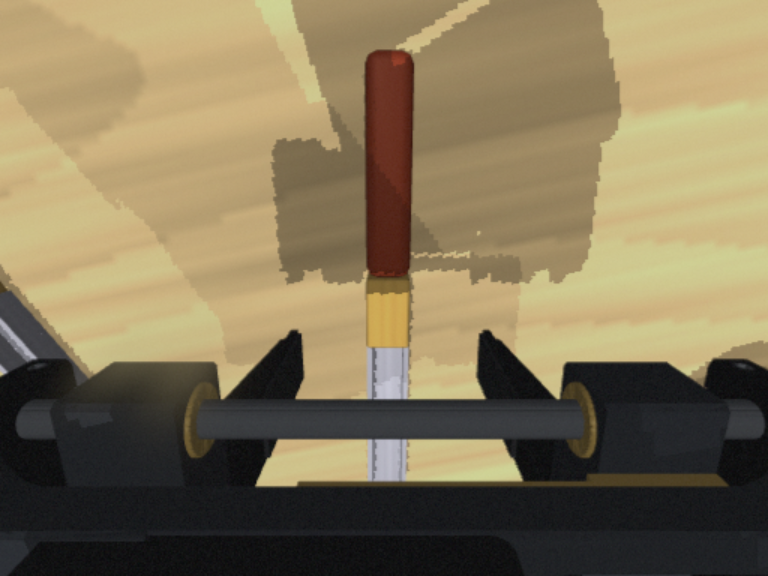

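Wrist view: bar undisturbed, collar at (367,278)–(409,347), still centred between the fingers. I'll go down again and close with a longer wait.

Emit:
apply_moves(
  increments=[
    [0, 15, 0, -1, 0],
    [0, 15, 0, 0, 0],
    [0, 10, 0, 0, 0],
    [0, 6, 0, 0, 0],
    [0, 4, 0, 0, 0],
    [1, 0, 0, 0, 0],
    [1, 0, 0, 0, 0],
    [1, 0, 0, 0, 0],
    [1, 0, 0, 0, 0],
    [1, 0, 0, 0, 0],
  ],
)

```text
t: 9.35
eef_pos: [554.5, 275.5, 15.2]
tcp_rot: [-1.277, 1.57, 0.084]
ft_force: [-0.7, -0.4, -0.8]
opening: 0.635
```

Emit:
apply_moves(
  increments=[
    [1, 0, 0, 0, 0],
    [1, 0, 0, 0, 0],
    [1, 0, 0, 0, 0],
    [1, 0, 0, 0, 0],
    [1, 0, 0, 0, 0],
    [1, 0, 0, 0, 0],
    [1, 0, 0, 0, 0],
    [1, 0, 0, 0, 0],
    [1, 0, 0, 0, 0],
    [1, 0, 0, 0, 0],
  ],
)

```text
t: 10.35
eef_pos: [554.4, 275.5, 14.9]
tcp_rot: [-2.543, 1.571, -1.181]
ft_force: [0.2, 0.4, -0.6]
opening: 0.005
```

Shut again with nothing gripped. I'll look from both cameras before doing anything else.

```bash
python3 st.py wrist:w6 scene:s6
python3 - <<'E'
import cv2,numpy as np,pickle
w=cv2.imread("pics/w6.png"); s=pickle.load(open("s6.pkl","rb"))["pixels"][:,:,::-1]
w=w[100:500,200:580]
s=cv2.resize(s[180:320,300:440],(400,400),interpolation=cv2.INTER_CUBIC)
cv2.imwrite("pics/c6.png",np.hstack([w,s]))
E
```

```text
[[0.0, -0.978, 0.208], [-0.0, 0.208, 0.978], [-1.0, -0.0, -0.0]] [554.4 275.5  14.9] jawyaw 78.02 q [ 0.35  0.71  1.73 -0.    0.7  -1.01] 10.35 [ 0.2  0.4 -0.6] 0.0053330844519608725
```

View pics/c6.png

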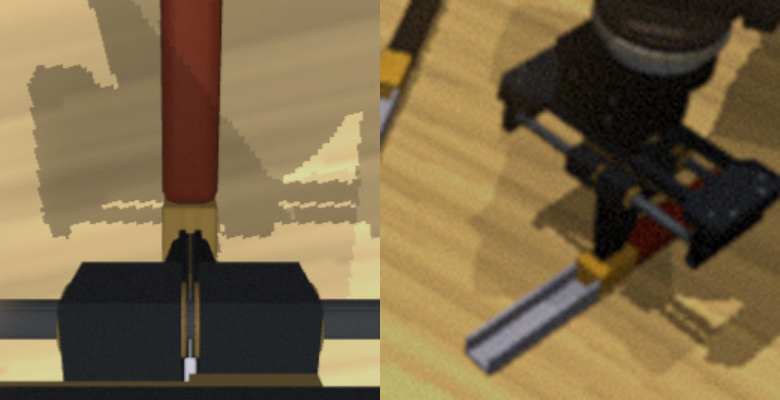

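Composite (picture 9): the shut fingertips stand above the collar top, so they end higher than assumed. I'll check tip_extent and triangulate the tip.

Run:
```python
from h import *
import pickle
print(env.tip_extent,[a for a in dir(env) if a[0]!='_'])
c=pickle.load(open("w6.pkl","rb"));B=lambda x,y,z: ray(c,(x+.5)/1.5-.5,(y+.5)/1.5-.5,z)
for z in(0,5,10,15,20,25,30,35,40):
    p=B(390.5,333,z);d=p[:2]-[554.4,275.5];print(z,p.round(1),"dy,dz",d@[-.978,.208],d@[.208,.978])
R=np.array(c["R"]);print(R@[.978,-.208,0],R@[0,0,1])
s=pickle.load(open("s6.pkl","rb"))
for z in(0,10,20,30): 
    p=ray(s,300+ (603-380)/400*140,180+255/400*140,z); print("scene",z,p.round(1))
```

```text
11.0 ['IKError', 'job_done', 'tip_extent']
0 [556.4 276.4   0. ] dy,dz -1.7262328809953418 1.2731079176741864
5 [554.5 276.8   5. ] dy,dz 0.18361970611547962 1.262218011710201
10 [552.6 277.2  10. ] dy,dz 2.0934722932261898 1.2513281057462393
15 [550.7 277.5  15. ] dy,dz 4.003324880337023 1.2404381997823095
20 [548.9 277.9  20. ] dy,dz 5.913177467447732 1.2295482938183477
25 [547.  278.3  25. ] dy,dz 7.823030054558566 1.218658387854418
30 [545.1 278.7  30. ] dy,dz 9.732882641669276 1.2077684818904564
35 [543.3 279.1  35. ] dy,dz 11.64273522878 1.1968785759265501
40 [541.4 279.5  40. ] dy,dz 13.55258781589082 1.185988669962565
[2.78452868e-04 9.63692328e-01 2.66542716e-01] [ 6.07491710e-04  2.66576104e-01 -9.63813681e-01]
scene 0 [535.6 267.    0. ]
scene 10 [544.3 270.2  10. ]
scene 20 [553.1 273.5  20. ]
scene 30 [561.9 276.7  30. ]
```

The finger spacing in the wrist picture gives the same answer: the fingertips really sit about 11 mm above the reported TCP, not 11 mm below it. The tips were therefore near z≈26, just over the bar. I'll reopen and go lower in small steps, watching the force.

Emit:
apply_moves(
  increments=[
    [0, 0, 0, 0, 0],
    [0, 0, 0, 0, 0],
    [0, 0, 0, 0, 0],
    [0, 0, 0, 0, 0],
    [0, 0, 0, 0, 0],
    [0, 0, 0, 0, 0],
    [0, 0, 0, 0, 0],
    [0, 0, 0, 0, 0],
    [0, 4, 0, 0, 0],
    [0, 0, 0, 0, 0],
  ],
)

```text
t: 11.45
eef_pos: [554.1, 275.4, 10.4]
tcp_rot: [2.273, 1.57, -2.649]
ft_force: [0.6, 0.2, 0.6]
opening: 0.787
```

Emit:
apply_moves(
  increments=[
    [0, 3, 0, 0, 0],
    [0, 3, 0, 0, 0],
    [0, 3, 0, 0, 0],
    [0, 0, 0, 0, 0],
  ],
)

```text
t: 11.85
eef_pos: [554.1, 275.4, 1.3]
tcp_rot: [2.228, 1.57, -2.693]
ft_force: [-0.2, -0.2, 0.2]
opening: 0.996
```

```bash
python3 st.py wrist:w7 scene:s7
python3 - <<'E'
import cv2,numpy as np,pickle
w=cv2.imread("pics/w7.png")[200:500,200:580]
s=pickle.load(open("s7.pkl","rb"))["pixels"][:,:,::-1]
s=cv2.resize(s[210:310,310:430],(400,333),interpolation=cv2.INTER_CUBIC)[:300]
cv2.imwrite("pics/c7.png",np.hstack([w,s]))
E
```

```text
[[-0.001, -0.978, 0.208], [-0.0, 0.208, 0.978], [-1.0, 0.001, -0.0]] [554.1 275.4   1.3] jawyaw 78.02 q [ 0.35  0.73  1.73 -0.    0.68 -1.01] 11.85 [-0.2 -0.2  0.2] 0.9960017610592138
```

View pics/c7.png

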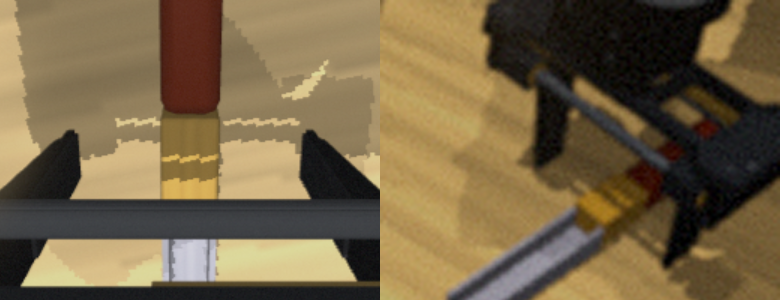

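At reported TCP z = 1.3 (nominal tip −9.7) there is no contact, so the tips really are higher. The fingers straddle the collar. I'll go 6 mm lower with care, then close and wait.

Emit:
apply_moves(
  increments=[
    [0, 2, 0, 0, 0],
    [0, 2, 0, 0, 0],
    [0, 2, 0, 0, 0],
    [1, 0, 0, 0, 0],
    [1, 0, 0, 0, 0],
    [1, 0, 0, 0, 0],
    [1, 0, 0, 0, 0],
    [1, 0, 0, 0, 0],
    [1, 0, 0, 0, 0],
    [1, 0, 0, 0, 0],
  ],
)

```text
t: 12.95
eef_pos: [554.4, 275.5, -4.1]
tcp_rot: [-1.664, 1.571, -0.302]
ft_force: [-0.1, 0.1, -0.2]
opening: 0.468
```

Emit:
apply_moves(
  increments=[
    [1, 0, 0, 0, 0],
    [1, 0, 0, 0, 0],
    [1, 0, 0, 0, 0],
    [1, 0, 0, 0, 0],
    [1, 0, 0, 0, 0],
    [1, 0, 0, 0, 0],
    [1, 0, 0, 0, 0],
  ],
)

```text
t: 13.65
eef_pos: [554.4, 275.5, -4.1]
tcp_rot: [-2.889, 1.571, -1.527]
ft_force: [-0.5, -1.0, 0.6]
opening: 0.254
```

Gripped: opening 0.254, which is 24 mm, the collar's width. Lifting.

Emit:
apply_moves(
  increments=[
    [1, -3, 0, 0, 0],
    [1, -8, 0, 0, 0],
    [1, -15, 0, 0, 0],
    [1, -25, 0, 0, 0],
    [1, -30, 0, 0, 0],
    [1, -30, 0, 0, 0],
    [1, -30, 0, 0, 0],
    [1, -25, 0, 0, 0],
    [1, -15, 0, 0, 0],
    [1, -5, 0, 0, 0],
  ],
)

```text
t: 14.65
eef_pos: [554.8, 275.7, 184.9]
tcp_rot: [-1.025, 1.567, 0.336]
ft_force: [-1.1, -0.4, -3.6]
opening: 0.255
```

```bash
cat > go.py <<'E'
from h import *
from scipy.spatial.transform import Rotation as Ro
s=status.state();R=Ro.from_euler("xyz",s["tcp_rot"]).as_matrix()
print("shift to rest, tool:",R.T@(np.array([569,-283,s["eef_pos"][2]])-s["eef_pos"]),"jawyaw",np.degrees(np.arctan2(R[1,2],R[0,2])),s["eef_pos"],s["ft_force"],s["moment"],s["opening"])
E
python3 go.py
```

```text
shift to rest, tool: [  -0.61956096 -129.85955801 -543.57949515] jawyaw 78.02507621034964 [554.75288382 275.69452824 184.8641532 ] [-1.07084774 -0.43733333 -3.63618631] [ 0.08793059 -0.15929085  0.03424751] 0.25486732803464573
```

Emit:
apply_moves(
  increments=[
    [1, 0, -2.4, -10, 0],
    [1, 0, -4.8, -20, 0],
    [1, 0, -7.2, -30, 0],
    [1, 0, -9, -38, 0],
    [1, 0, -9.6, -40, 0],
    [1, 0, -9.6, -40, 0],
    [1, 0, -9.6, -40, 0],
    [1, 0, -9.6, -40, 0],
    [1, 0, -9.6, -40, 0],
    [1, 0, -9.6, -40, 0],
  ],
)

```text
t: 15.65
eef_pos: [562.4, -74.0, 181.0]
tcp_rot: [1.603, 1.569, 2.964]
ft_force: [0.5, -0.4, -1.8]
opening: 0.252
```

Emit:
apply_moves(
  increments=[
    [1, 0, -9.6, -40, 0],
    [1, 0, -9.6, -40, 0],
    [1, 0, -9, -38, 0],
    [1, 0, -8.4, -35, 2],
    [1, 0, -7, -28, 3],
    [1, 0, -4, -16, 4],
    [1, 0, -2, -8, 2.5],
    [1, 0, 0, 0, 1],
    [1, 0, 0, 0, 0],
    [1, 0, 0, 0, 0],
  ],
)

```text
t: 16.65
eef_pos: [565.5, -282.1, 181.6]
tcp_rot: [1.436, 1.57, 2.581]
ft_force: [0.7, 0.5, -3.6]
opening: 0.249
```

```bash
python3 go.py; python3 st.py wrist:w8 scene:s8
python3 - <<'E'
import cv2,numpy as np,pickle
w=cv2.imread("pics/w8.png")[60:500,200:580]
s=pickle.load(open("s8.pkl","rb"))["pixels"][:,:,::-1]
s=cv2.resize(s[90:200,120:225],(420,440),interpolation=cv2.INTER_CUBIC)
cv2.imwrite("pics/c8.png",np.hstack([w,s]))
E
```

```text
shift to rest, tool: [-2.44393363e-03 -3.56322850e+00  6.78713760e-01] jawyaw 65.60679734330792 [ 565.47454432 -282.14652595  181.61801571] [ 0.73518725  0.48326622 -3.58052672] [ 0.02400151 -0.17418557 -0.04303024] 0.24873296461268846
[[-0.001, -0.911, 0.413], [0.0, 0.413, 0.911], [-1.0, 0.001, 0.0]] [ 565.5 -282.1  181.6] jawyaw 65.61 q [-0.57  0.52  1.56 -0.    1.06 -1.71] 16.65 [ 0.7  0.5 -3.6] 0.24873296461268846
```

View pics/c8.png

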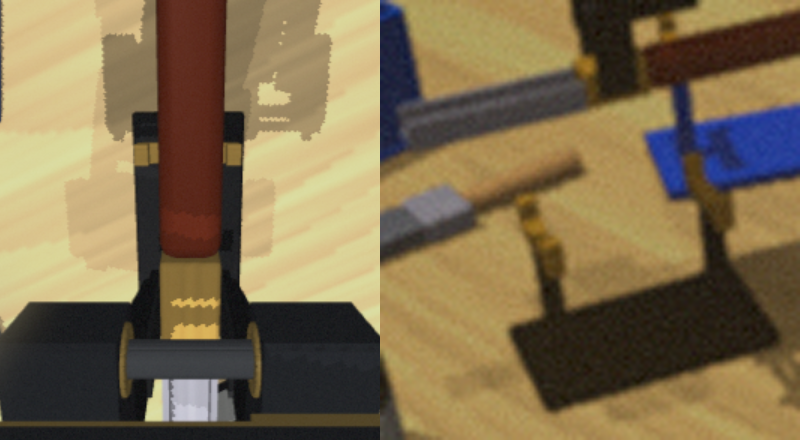

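Picture 11: bar lies parallel to the rest, over both saddles. Near saddle spans (334–442,214) and the handle/collar boundary is at (390,317), in full 1.5x pixels. Checking the offsets numerically.

Run:
```python
from h import *
import pickle
c=pickle.load(open("w8.pkl","rb"));B=lambda x,y,z: ray(c,(x+.5)/1.5-.5,(y+.5)/1.5-.5,z)
u=np.array([.911,-.413]);n=np.array([.413,.911]);r=np.array([569,-283])
k=B(390.5,317,209.6)[:2]+20*u;print("collar rel rest u,n",(k-r)@u,(k-r)@n)
h=B(391,75,205);a=B(390.5,317,209.6);d=(a-h)[:2];print("bar yaw",np.degrees(np.arctan2(d[1],d[0])))
s=np.mean([B(334,214,107),B(442,214,107)],0)[:2];print("near saddle u,n",(s-r)@u,(s-r)@n)
q=np.mean([B(332,173,12),B(444,173,12)],0)[:2];print("base near edge u,n",(q-r)@u,(q-r)@n)
```

```text
collar rel rest u,n -4.938320117571024 0.7146317579366449
bar yaw -24.53674810215487
near saddle u,n -54.80394605495494 -0.532546928007633
base near edge u,n -78.54400470345429 -0.8101251843708478
```

Residuals are small: I'll shift 4.5 mm along and −1 mm across. Then descend to just above contact (expected near TCP z≈96).

Emit:
apply_moves(
  increments=[
    [1, 5, -2, -0.5, 0],
    [1, 10, -2.5, -0.5, 0],
    [1, 15, 0, 0, 0],
    [1, 15, 0, 0, 0],
    [1, 12, 0, 0, 0],
    [1, 10, 0, 0, 0],
    [1, 6, 0, 0, 0],
    [1, 4, 0, 0, 0],
    [1, 2, 0, 0, 0],
    [1, 0, 0, 0, 0],
  ],
)

```text
t: 17.75
eef_pos: [569.5, -285.6, 103.0]
tcp_rot: [-1.891, 1.571, -0.747]
ft_force: [-0.3, -0.2, -2.7]
opening: 0.254
```

Emit:
apply_moves(
  increments=[
    [1, 1, 0, 0, 0],
    [1, 1, 0, 0, 0],
    [1, 1, 0, 0, 0],
    [1, 1, 0, 0, 0],
    [1, 0, 0, 0, 0],
  ],
)

```text
t: 18.25
eef_pos: [569.3, -285.5, 98.8]
tcp_rot: [1.736, 1.571, 2.88]
ft_force: [-0.2, -0.5, -3.0]
opening: 0.246
```

Emit:
apply_moves(
  increments=[
    [1, 0.7, 0, 0, 0],
    [1, 0.7, 0, 0, 0],
    [1, 0, 0, 0, 0],
  ],
)

```text
t: 18.55
eef_pos: [569.4, -285.5, 97.4]
tcp_rot: [2.407, 1.571, -2.733]
ft_force: [-0.5, 0.3, -2.5]
opening: 0.246
```

Emit:
apply_moves(
  increments=[
    [1, 0.7, 0, 0, 0],
    [1, 0.5, 0, 0, 0],
    [1, 0, 0, 0, 0],
  ],
)

```text
t: 18.85
eef_pos: [569.4, -285.5, 96.3]
tcp_rot: [2.728, 1.571, -2.411]
ft_force: [-0.3, -0.1, -2.6]
opening: 0.249
```

Emit:
apply_moves(
  increments=[
    [1, 0.5, 0, 0, 0],
    [1, 0.5, 0, 0, 0],
    [1, 0, 0, 0, 0],
  ],
)

```text
t: 19.15
eef_pos: [569.4, -285.6, 95.9]
tcp_rot: [-1.901, 1.57, -0.757]
ft_force: [-2.5, 1.7, 4.4]
opening: 0.247
```

Emit:
apply_moves(
  increments=[
    [1, 0.5, 0, 0, 0],
    [1, 0, 0, 0, 0],
  ],
)

```text
t: 19.35
eef_pos: [569.4, -285.5, 95.9]
tcp_rot: [-1.852, 1.57, -0.708]
ft_force: [-3.3, 1.3, 8.2]
opening: 0.253
```

Contact at z≈95.9, as predicted, with a gentle load of about 10 N. Releasing and backing off.

Emit:
apply_moves(
  increments=[
    [0.6, 0, 0, 0, 0],
    [0.6, 0, 0, 0, 0],
    [0.5, 0, 0, 0, 0],
    [0.4, 0, 0, 0, 0],
    [0.3, 0, 0, 0, 0],
    [0.3, 0, 0, 0, 0],
    [0.3, 0, 0, 0, 0],
    [0.3, 0, 0, 0, 0],
    [0.3, 0, 0, 0, 0],
    [0.3, 0, 0, 0, 0],
  ],
)

```text
t: 20.35
eef_pos: [569.4, -285.5, 94.9]
tcp_rot: [-2.2, 1.571, -1.056]
ft_force: [0.3, 0.6, 0.1]
opening: 0.701
```

Emit:
apply_moves(
  increments=[
    [0.3, -5, 0, 0, 0],
    [0.3, -10, 0, 0, 0],
    [0.3, -20, 0, 0, 0],
    [0.3, -30, 0, 0, 0],
    [0.3, -35, 0, 0, 0],
    [0.3, -30, 0, 0, 0],
    [0.3, -20, 0, 0, 0],
    [0.3, -10, 0, 0, 0],
    [0.3, 0, 0, 0, 0],
  ],
)

```text
t: 21.25
eef_pos: [569.7, -285.6, 256.4]
tcp_rot: [-1.748, 1.568, -0.604]
ft_force: [0.4, -0.0, -0.1]
opening: 0.7
```

```bash
python3 st.py wrist:w9 scene:s9 top:t9
python3 - <<'E'
import cv2,numpy as np,pickle
w=cv2.imread("pics/w9.png")[0:500,230:560]
s=pickle.load(open("s9.pkl","rb"))["pixels"][:,:,::-1]
s=cv2.resize(s[90:205,110:225],(460,460),interpolation=cv2.INTER_CUBIC)
s=cv2.copyMakeBorder(s,0,40,0,0,cv2.BORDER_CONSTANT)
cv2.imwrite("pics/c9.png",np.hstack([w,s]))
a=cv2.imread("pics/top0.png").astype(int);b=pickle.load(open("t9.pkl","rb"))["pixels"][:,:,::-1].astype(int)
d=abs(a-b).sum(2)
for n,(y0,y1,x0,x1) in dict(jar=(85,130,172,212),black=(170,282,195,248)).items(): print(n,(d[y0:y1,x0:x1]>90).sum())
E
```

```text
[[0.002, -0.91, 0.414], [-0.001, 0.414, 0.91], [-1.0, -0.003, -0.0]] [ 569.7 -285.6  256.4] jawyaw 65.52 q [-0.57  0.46  1.46 -0.    1.22 -1.71] 21.25 [ 0.4 -0.  -0.1] 0.6996459868368278
jar 0
black 0
```

View pics/c9.png

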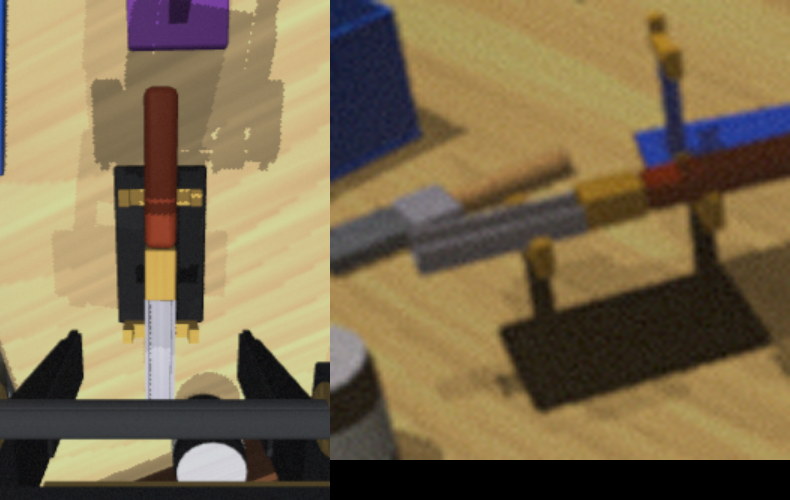

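Last picture (12): the bar lies across both saddles between the prongs, released. Its collar is at (376–406,249–300) in full 1.5x pixels. One numeric check, then hand in.

Run:
```python
from h import *
import pickle
c=pickle.load(open("w9.pkl","rb"));B=lambda x,y,z: ray(c,(x+.5)/1.5-.5,(y+.5)/1.5-.5,z)
u=np.array([.911,-.413]);n=np.array([.413,.911]);r=np.array([569,-283])
a=B(391,249,124);b=B(391,300,124);k=((a+b)/2)[:2]-r;print("collar u,n",k@u,k@n,np.linalg.norm(a-b))
for y,x0,x1 in((198,348,435),(333,353,429)):
    s=np.mean([B(x0,y,107),B(x1,y,107)],0)[:2]-r;print("saddle",s@u,s@n)
h=B(391,88,120);t=B(390,300,124);d=t-h;print("yaw",np.degrees(np.arctan2(d[1],d[0])),"handle len",np.linalg.norm(d[:2]))
env.job_done()
```

```text
collar u,n 1.5305493819179674 -0.08954020078489679 39.613860205451644
saddle -54.47187481327068 0.42793701372656523
saddle 54.964359768983336 -0.1272538896633961
yaw -24.77657808428365 handle len 150.12252535337046
the job is handed in; nothing more can be done
```

The red-brown-handled trier is lying across both brass saddles of the black rest, released, and the job is handed in at about 21 s.

**Final checks**
- **Position:** the last wrist picture puts the collar about 1.5 mm lengthwise and 0.1 mm crosswise from the rest's middle.
- **Alignment:** the bar is within about 0.3° of the rest's axis.
- **Level and height:** contact came at the predicted height (collar centre about 112 mm), with about 10 N on the tool. I judged level by eye in the last pictures and did not measure it.
- **Others:** the top picture shows no change at the jar or the black-handled trier. The arm stands clear, about 140 mm above the bar, reading no force.

**What went wrong on the way**
- The first two grasps closed on air just above the collar. They did not disturb the bar.
- The fingertips really stand about 20 mm higher than the stated geometry (11 mm ahead of the TCP). I estimated this from the wrist and scene pictures.
- For the third grasp I went lower in small steps, watching the force. It gripped at the collar's 24 mm width.

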